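Level the inspection stand with a wedge

ROBOT

A 6-joint arm with a two-finger parallel gripper is mounted at the origin on the work surface. World frame = base frame: x ahead of the robot, y to its left, z up, the work surface at z = 0. Lengths are in m, angles in rad, forces in N, time in s.
With the tool pointing down it reaches from about 0.375 to 0.975 m from the base axis. Payload 3.8 kg.
Tool frame: the origin (TCP) lies at the very end of the fingers, on their centre line; the grasp point (between the pads) lies 19 mm behind it; z points along the fingers, x is the direction in which the jaws open and shut, and the axes are right-handed (so a half turn about z gives the same grasp; the last joint's range is limited). The gripper opens to 85 mm and grips with 20 to 120 N. Pads are 22 mm wide; open, the fingers measure 114 mm over their backs; the gripper's body (76 mm by 85 mm) begins 54 mm behind the grasp point. The pads swing forward as they close: fully open they stand 13 mm farther back than shut.
Start: joints at [-1.173, 0.264, 1.604, -0, 1.274, -0.037], TCP at [0.284, -0.612, 0.193] pointing down, gripper open.
Joint ranges: [-2.63, 2.63], [-0.94, 2.18], [0.31, 2.57], [-1.31, 4.45], [0, 2.66], [-2.55, 2.55]. Speed limits (rad/s): [2.57, 2.57, 3.14, 3.14, 3.14, 3.14].

INTERFACE

Orientations are given as a rotation vector (axis times angle).
In Python, from workcell import readout, imaging, order gives the robot as it stands.
- The arm moves only by the tool servo_tool, never from a script. Its argument "series" is a list of rows, each a list of 3 entries, a list of its own where there are three numbers: the shift along the tool's x, y, z normalised to -1 to 1, where 1 is 50 mm, then the turn, a rotation vector about the tool's x, y, z normalised to -1 to 1, where 1 is 0.1 rad, then the opening, from 0 (shut) to 1 (fully open). A call has 1 to 8 rows; each row shifts and turns the commanded pose from where the row before left it, along the tool's axes as they then stand; what a row does not reach is not made up. A row lasts 1/10 s, in which the tool goes at most 50 mm and 8.59 degrees, less where a joint would pass 70% of its speed; a pose out of reach is approached as far as the arm can. A call with a number of a shift or a turn outside -1 to 1 is refused whole. A call with a gripper value outside its range is refused whole. The fingers move at their own pace and stop on an object; "grip_force" is the grip in N (left out, the last holds). Time passes only in rows, so rows that do not move let the fingers close. It gives the time, the measured TCP pose, the force and the opening at its end, in the units of the state.
- readout.read_state(): the state, without advancing time (a new reading comes with each control period).
- imaging.read_camera(name): name is "scene" or "top"; returns a dict with "image" (420x560x3 uint8, red, green, blue), "z_map" (420x560 float32, m along the optical axis (not along the pixel's ray), 0 where there is no reading), "vertical_fov" (degrees; the focal length in pixels is half the picture's height over the tangent of half this angle, whatever the lens; pixels are square), "cx", "cy" (the principal point, pixels), "R" (3x3) and "t" (3): a world point X has camera coordinates R X + t. Camera axes: x right, y down, z forward; pixel columns grow to the right and rows downward; lengths in m; the calibration is good to about 2 mm. A picture is of the moment at which its call begins.
- order.finish_job(): hands the job in, once; it reports no verdict.
The state is a dict: "time": time; "q": joint angles; "joint_vel": joint speeds; "joint_torque": joint torques, N m; "tool_pos": TCP position; "tcp_rot": TCP orientation; "wrist_force": force on the tool from outside, world axes, zero at the start; "torque": the same for the moment, N m; "width": opening from 0.0 (shut) to 1.0 (fully open).
Only numpy, scipy, OpenCV 4.12 (cv2) and the standard library are available. Lean on these libraries where they do the work, as an engineer would, in place of code of your own. Each camera call takes 0.05 s, during which the arm holds its last target. There are 200 camera calls.

TASK

The inspection microscope stand leans towards one corner, because the foot there is seized short and hangs clear of the bench. Pick up the orange wedge, lay it on the bench in front of that corner and push it, thin end first, under the short foot until the bubble of the level on the stand's plate sits centred between the two black lines, then let go and leave the wedge there carrying the corner. Push gently: do not shove the stand along the bench, do not lift or lean on it with the hand, do not drive the corner clearly above level, and leave the other things alone.

Things in the scene. Friction and masses are not known exactly. Their poses are not given: they have to be found in the camera images.
- stand: Microscope stand, 3 kg, loose: grey plate 200 (x) x 240 (y) x 12 mm on four springy feet, column (300 mm) at its far right (x +75, y -92), arm and lens tube over a black stage. Origin: plate's middle, 44 mm below its underside. z up, -x the edge facing the robot, +y its left. Plate's underside is 33-43 mm above the bench; the way to the short foot along +x is free, outside and under the plate.
- low_corner (a point): Point on the plate's underside above the short foot, at the low corner (-x, +y of the stand), 20 mm in from the plate's near and left edges; axes as the stand's. The foot below it has a round-bottomed rubber sole 24 mm across, which hangs 3 to 14 mm above the bench (unknown) and gives under load.
- vial_mid (a point): Middle of the vial of the bench level, on its top line: a dark bar 90 x 28 x 17 mm with a yellow-green tubular vial along it and two black lines 21 mm apart, fixed on the left half of the plate's top, parallel to the diagonal through the low corner. Its x axis points along the bar, the way from the low corner to the opposite (column) corner.
- bubble_mid (a point): Middle of the level's whitish bubble, 16 mm long; it slides along the vial's x only. It stands off to the high side (x up to +17 mm, its stop), moves 20 mm per degree of tilt and lags by half a second. Raising the low corner brings it back towards that corner. Between the two lines: its middle within 2.5 mm of the vial's middle.
- wedge: Orange hard-plastic wedge, 90 g, 140 mm long, 36 mm wide, flat underside; 2 mm high at the thin end, rising evenly to 30 mm at the thick end, which has dark ribs on top. Origin under its middle; +x points to the thin end, y across. When the plate is level the foot rests where the wedge is about 10 to 19 mm high. Sliding it under load takes some 5 to 10 N.
- wedge_grip (a point): Where to grip the wedge: on its centre line, 22 mm from the thick end (118 mm from the thin end), 12.5 mm above its underside; here it is 36 mm wide and 25 mm high. Axes as the wedge's.
- wedge_tip (a point): Middle of the wedge's thin end, 1 mm above its underside; axes as the wedge's.
- tweezers: Bystander: steel tweezers, 110 mm long, lying flat.
- driver: Bystander: red-handled screwdriver, 170 mm long, lying.
- spare_lens: Bystander: black spare objective lens, 36 mm across, 46 mm high, standing; origin under its middle.
- cleaner: Bystander: blue lens-cleaner bottle, 44 mm across, 115 mm high, standing; origin under its middle.
- packer: Bystander: flat green plastic packer, 75 x 45 x 6 mm, lying; not needed here.
- dish: Bystander: round white sample dish, 90 mm across, 14 mm high; origin under its middle.
Mind the look-alikes: they are no part of the job. What is shaped like the wedge but green or yellow is not meant.

How it is judged:
By the outcome, as a careful person would: the job done as asked, in the order asked, and still so for the second after the job is handed in, with the robot touching nothing.
It also fails if it takes over 56 s, if anything falls off the work surface, if the arm or the gripper's body presses on something with over 40 N, if the wrist force passes 120 N, or if a joint passes its speed limit or range.

## Working session

There is one attempt and no reset: what is moved stays moved. The work goes in short steps, Python scripts to look and compute and a tool call to move; the robot and the scene stay as the last step left them, time stands still between calls to the robot, and variables do not carry over. Pictures are saved under pics/ and viewed, about 8 in all and at most 12, crops included, and the job is handed in when it is done.

Besides the shell and the picture viewer there is one more tool, called after "Emit:" by a JSON object that holds its "api" and its "payload". servo_tool: Moves the arm, as the interface text tells. Its arguments: {"type":"object","properties":{"series":{"type":"array","items":{"type":"array"}},"grip_force":{"type":"number"}},"required":["series"]}

```bash
mkdir -p pics; ls
cat > h.py <<'E'
import numpy as np, cv2
from workcell import readout, imaging, order
def cam(n, name=None):
    c=imaging.read_camera(n)
    c['f']=c['image'].shape[0]/2/np.tan(np.radians(c['vertical_fov'])/2)
    if name: cv2.imwrite('pics/'+name, c['image'][:,:,::-1])
    np.savez(n+'.npz', **c)
    return c
def world(c,u,v,z=None):
    if z is None:
        d=c['z_map'][int(round(v)),int(round(u))]
        p=np.array([(u-c['cx'])/c['f'],(v-c['cy'])/c['f'],1])*d
        return c['R'].T@(p-c['t'])
    r=c['R'].T@np.array([(u-c['cx'])/c['f'],(v-c['cy'])/c['f'],1]); o=-c['R'].T@c['t']
    return o+r*(z-o[2])/r[2]
def proj(c,X):
    p=c['R']@np.array(X)+c['t']; return c['cx']+c['f']*p[0]/p[2], c['cy']+c['f']*p[1]/p[2]
E
python3 - <<'E'
from h import *
for n in ('scene','top'):
    c=cam(n,n+'0.png'); print(n,c['f'],c['cx'],c['cy'],-c['R'].T@c['t'],c['R'].round(2).tolist())
print(readout.read_state())
E
```

```text
pics
scene 436.51126222321955 282.081921865234 209.39453781735423 [1.15863155 0.12458484 0.89078012] [[-0.28, 0.96, 0.02], [0.74, 0.23, -0.63], [-0.61, -0.16, -0.78]]
top 424.51924001361203 280.18987847895966 210.747632648942 [ 0.27573913 -0.05814653  1.15025385] [[0.02, -1.0, -0.01], [-0.97, -0.01, -0.24], [0.24, 0.01, -0.97]]
{'time': 0.1, 'q': array([-1.17289266e+00,  2.64685114e-01,  1.60523536e+00, -3.33321637e-05,
        1.27367800e+00, -3.68997676e-02]), 'joint_vel': array([-0.00204887, -0.0036718 , -0.00437088, -0.00166218,  0.00018346,
       -0.00086266]), 'joint_torque': array([ 8.45280229e-04, -5.16703856e+01, -3.68591487e+01, -1.14122770e-05,
        6.28323483e-03,  4.13346959e-05]), 'tool_pos': array([ 0.28403729, -0.61152885,  0.19228279]), 'tcp_rot': array([-2.64736912e+00,  1.68938840e+00,  2.61920349e-03]), 'wrist_force': array([-0.83178873, -0.25316461,  0.66047378]), 'torque': array([-0.07899777,  0.00847985,  0.06389011]), 'width': 1.0004028505398028}
```

View pics/top0.png

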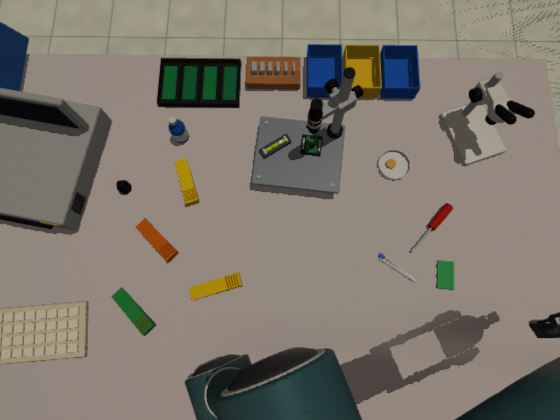

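View pics/scene0.png

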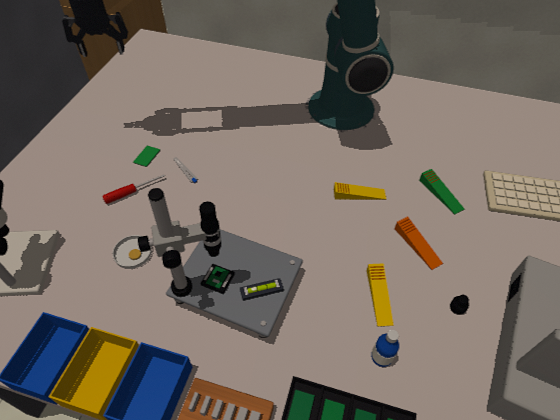

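Run:
```python
from h import *
c=np.load('top.npz'); s=np.load('scene.npz')
a=cv2.resize(c['image'][205:275,125:195],(395,395),interpolation=cv2.INTER_CUBIC)
b=cv2.resize(c['image'][110:205,245:350],(395,357),interpolation=cv2.INTER_CUBIC)
b=cv2.copyMakeBorder(b,0,38,5,0,cv2.BORDER_CONSTANT)
cv2.imwrite('pics/crop1.png',np.hstack([a,b])[:,:,::-1])
e=cv2.resize(s['image'][210:340,160:310],None,fx=4,fy=4,interpolation=cv2.INTER_CUBIC)
cv2.imwrite('pics/crop2.png',e[:,:,::-1])
# wedge by colour in both cameras
for n in('top','scene'):
    d=np.load(n+'.npz'); h=cv2.cvtColor(d['image'],cv2.COLOR_RGB2HSV)
    m=cv2.inRange(h,(3,170,120),(14,255,255)); k,l,st,ce=cv2.connectedComponentsWithStats(m)
    for i in range(1,k):
        if st[i,4]>150:
            v,u=np.where(l==i); P=np.array([world(d,x,y) for x,y in zip(u,v)])
            print(n,st[i],ce[i],P.mean(0).round(4),np.percentile(P,[1,99],axis=0).round(3).tolist())
            q=P[:,:2]-P[:,:2].mean(0); w,V=np.linalg.eigh(q.T@q); ax=V[:,1]; t=q@ax; print('axis',ax,np.degrees(np.arctan2(ax[1],ax[0])),t.min(),t.max(), np.polyfit(t,P[:,2],1), cv2.minAreaRect(P[:,:2].astype(np.float32)*1000))
```

```text
top [262  59  37  13 164] [285.14634146  63.23780488] [ 1.0019 -0.0553  0.036 ] [[0.978, -0.093, 0.03], [1.019, 0.009, 0.041]]
axis [0.0960892  0.99537273] 84.48598682334723 -0.040128244759348904 0.06935634244505846 [-0.0020644   0.03600438] ((997.1372680664062, -41.38336944580078), (45.425682067871094, 106.62803649902344), 4.990038871765137)
top [247  63  50  20 326] [264.54601227  77.20245399] [0.9508 0.0042 0.043 ] [[0.937, -0.078, 0.031], [1.0, 0.057, 0.041]]
axis [-0.97141318 -0.23739511] -166.26715137880083 -0.06344234767455893 0.670530201744805 [1.48430015 0.0429913 ] ((640.3187255859375, -26.916946411132812), (730.9097900390625, 143.87606811523438), 2.0231101512908936)
top [136 219  40  42 603] [155.43615257 239.04145937] [0.4733 0.2898 0.017 ] [[0.42, 0.235, 0.0], [0.526, 0.346, 0.032]]
axis [0.68844541 0.72528816] 46.49282455140887 -0.06806585873607666 0.07162663803357405 [-0.19392124  0.01702288] ((473.69281005859375, 291.984130859375), (139.67718505859375, 38.120697021484375), 46.644195556640625)
scene [397 217  46  53 690] [420.14057971 243.69565217] [0.4804 0.2914 0.0177] [[0.421, 0.233, 0.001], [0.53, 0.345, 0.031]]
axis [-0.95671045 -0.29104144] -163.07968413846723 -0.6003088138512397 0.07232393126303106 [-0.55988561  0.01774459] ((795.91650390625, 243.08453369140625), (131.09788513183594, 751.818359375), 81.79914093017578)
scene [ 178  379   95   41 1507] [222.77372263 400.78035833] [ 0.9622 -0.0322  0.0377] [[0.938, -0.098, 0.032], [1.011, 0.055, 0.039]]
axis [-0.20616629  0.97851697] 101.89778129622596 -0.07558529921757116 0.11292616820539655 [0.10848274 0.03768081] ((1013.9246215820312, 36.14599609375), (305.76068115234375, 146.8218536376953), 57.081146240234375)
```

View pics/crop1.png

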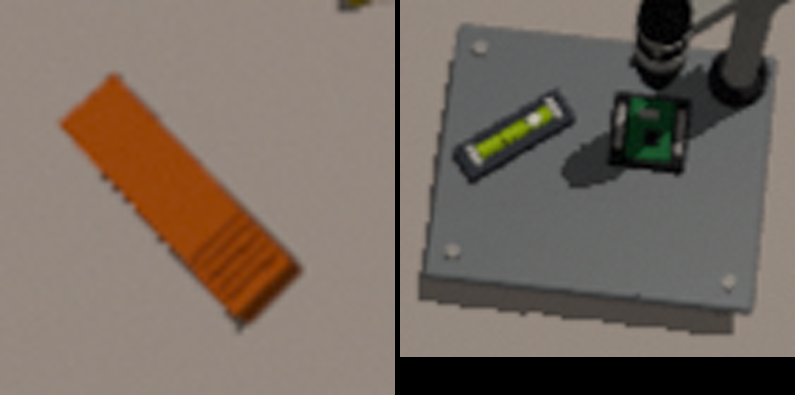

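View pics/crop2.png

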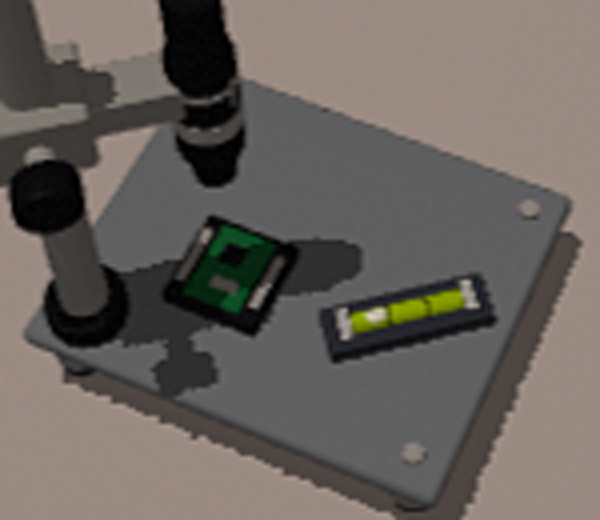

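The top view shows the orange wedge at about (157,240), with its ribbed thick end at lower right (170,255). The stand's low corner is the near-left plate corner at about (252,184). The bubble is off towards the column end of the vial. Next I'll fit the stand's pose.

```bash
cat >> h.py <<'E'
def stand(c,roi,show=True):
    u0,v0,u1,v1=roi
    v,u=np.mgrid[v0:v1,u0:u1]; v=v.ravel();u=u.ravel()
    P=np.array([world(c,a,b) for a,b in zip(u,v)])
    P=P[(P[:,2]>.036)&(P[:,2]<.068)]
    for _ in range(6):
        A=np.c_[P[:,:2],np.ones(len(P))]; k=np.linalg.lstsq(A,P[:,2],rcond=None)[0]
        r=P[:,2]-A@k; P=P[abs(r)<max(.0025,1.5*r.std())]
    return P,k,cv2.minAreaRect(P[:,:2].astype(np.float32)*1000)
def plan(p,yaw=None):
    from scipy.spatial.transform import Rotation as Ro
    s=readout.read_state(); M=Ro.from_rotvec(s['tcp_rot']).as_matrix()
    d=M.T@(np.array(p)-s['tool_pos']); cur=np.degrees(np.arctan2(M[1,0],M[0,0]))
    print('t',s['time'].__round__(2),'pos',s['tool_pos'].round(4),'yaw',cur.round(2),'tilt',M[:,2].round(4),'F',s['wrist_force'].round(1),'w',round(s['width'],3))
    print('shift units',(d/.05).round(3),'turn z units',None if yaw is None else round(np.radians(-(yaw-cur))/.1,2))
E
python3 - <<'E'
from h import *
for n,roi in(('top',(245,108,352,205)),('scene',(160,210,310,345))):
    P,k,r=stand(np.load(n+'.npz'),roi); print(n,len(P),k,r); print(cv2.boxPoints(r).round(1).tolist())
c=np.load('top.npz')
for u,v in((258.8,176.5),(266.3,122.5),(332.3,185.0),(276,147)): print('screw',world(c,u,v).round(4))
c=np.load('scene.npz')
for u,v in((160+413/4,210+453/4),(160+528/4,210+208/4)): print('screw',world(c,u,v).round(4))
print('bubble',world(c,160+376/4,210+316/4).round(4),[world(c,160+a/4,210+b/4).round(4) for a,b in((393,315),(429,303),(341,325),(472,292))])
plan((0.42,-.25,.19),-43.4)
E
```

```text
top 3566 [ 0.01627014 -0.01461728  0.04036404] ((711.6858520507812, -95.74208068847656), (239.17845153808594, 200.27139282226562), 83.75601959228516)
[[599.0999755859375, -203.6999969482422], [798.2000122070312, -225.5], [824.2000122070312, 12.199999809265137], [625.2000122070312, 34.0]]
scene 5917 [ 0.0158098  -0.0152816   0.03980612] ((713.2476806640625, -95.05517578125), (239.1115264892578, 200.75961303710938), 83.8621597290039)
[[600.7000122070312, -203.1999969482422], [800.2999877929688, -224.6999969482422], [825.7999877929688, 13.100000381469727], [626.2000122070312, 34.5]]
screw [0.6419 0.0117 0.056 ]
screw [ 0.8019 -0.0049  0.0544]
screw [ 0.6204 -0.187   0.0561]
screw [ 0.7232 -0.0337  0.0676]
screw [ 0.8035 -0.0043  0.0562]
screw [0.6453 0.0122 0.0549]
bubble [ 0.7419 -0.0445  0.0695] [array([ 0.7389, -0.0361,  0.0697]), array([ 0.7269, -0.02  ,  0.0704]), array([ 0.7506, -0.0611,  0.0661]), array([ 7.123e-01, -6.000e-04,  6.720e-02])]
t 0.1 pos [ 0.284  -0.6115  0.1923] yaw -65.09 tilt [-8.0e-04  1.8e-03 -1.0e+00] F [-0.8 -0.3  0.7] w 1.0
shift units [-5.412 -5.512  0.057] turn z units -3.79
```

Emit:
{"api": "servo_tool", "payload": {"series": [[[-0.68,-0.69,0],[0,0,0],1],[[-0.68,-0.69,0],[0,0,0],1],[[-0.68,-0.69,0],[0,0,0],1],[[-0.68,-0.69,0],[0,0,0],1],[[-0.68,-0.69,0],[0,0,0],1],[[-0.68,-0.69,0],[0,0,0],1],[[-0.68,-0.69,0],[0,0,0],1],[[-0.68,-0.69,0],[0,0,0],1]]}}

```text
time: 0.9
tool_pos: [0.4201, -0.2472, 0.1931]
tcp_rot: [-2.648, 1.691, 0.0]
wrist_force: [1.5, -0.6, 0.3]
width: 1.002
```

Emit:
{"api": "servo_tool", "payload": {"series": [[[-0.75,-0.39,0],[0,0,0],1],[[-0.75,-0.39,0],[0,0,0],1],[[-0.75,-0.39,0],[0,0,0],1],[[-0.75,-0.39,0],[0,0,0],1],[[-0.75,-0.39,0],[0,0,0],1],[[-0.75,-0.39,0],[0,0,0],1],[[-0.75,-0.39,0],[0,0,0],1],[[-0.75,-0.39,0],[0,0,0],1]]}}

```text
time: 1.7
tool_pos: [0.4346, 0.0902, 0.1933]
tcp_rot: [2.648, -1.69, 0.0]
wrist_force: [0.7, -0.1, 0.4]
width: 0.999
```

Emit:
{"api": "servo_tool", "payload": {"series": [[[-0.75,-0.39,0],[0,0,0],1],[[-0.75,-0.39,0],[0,0,0],1],[[-0.75,-0.39,0],[0,0,0],1],[[-0.75,-0.39,0],[0,0,0],1],[[0,0,0],[0,0,-0.95],1],[[0,0,0],[0,0,-0.95],1],[[0,0,0],[0,0,-0.95],1],[[0,0,0],[0,0,-0.95],1]]}}

```text
time: 2.5
tool_pos: [0.4422, 0.2575, 0.1928]
tcp_rot: [2.922, -1.152, -0.001]
wrist_force: [-0.6, 0.3, 0.3]
width: 0.998
```

Run:
```python
from h import *
plan((0.441,.257,.05),-43.4)
c=cam('scene'); d=cam('top')
a=cv2.resize(c['image'][140:300,340:500],(480,480),interpolation=cv2.INTER_CUBIC)
cv2.imwrite('pics/w1.png',a[:,:,::-1])
```

```text
t 2.5 pos [0.4422 0.2575 0.1928] yaw -43.06 tilt [-1.1e-03 -6.0e-04 -1.0e+00] F [-0.6  0.3  0.3] w 0.998
shift units [-0.01   0.021  2.857] turn z units 0.06
```

Emit:
{"api": "servo_tool", "payload": {"series": [[[0,0,0.8],[0,0,0.06],1],[[0,0,0.8],[0,0,0],1],[[0,0,0.8],[0,0,0],1],[[0,0,0.8],[0,0,0],1],[[0,0,0.4],[0,0,0],1],[[0,0,0.19],[0,0,0],1],[[0,0,0],[0,0,0],0.8]]}}

```text
time: 3.3
tool_pos: [0.4416, 0.2568, 0.0026]
tcp_rot: [2.913, -1.169, -0.003]
wrist_force: [0.9, -0.4, 0.4]
width: 0.856
```

Emit:
{"api": "servo_tool", "payload": {"series": [[[0,0,0],[0,0,0],0.55],[[0,0,0],[0,0,0],0.5],[[0,0,0],[0,0,0],0.4],[[0,0,0],[0,0,0],0.3],[[0,0,0],[0,0,0],0.2],[[0,0,0],[0,0,0],0.2],[[0,0,0],[0,0,0],0.2]], "grip_force": 40}}

```text
time: 4.0
tool_pos: [0.4427, 0.2574, 0.004]
tcp_rot: [-2.916, 1.168, -0.0]
wrist_force: [-0.2, 0.2, -0.1]
width: 0.201
```

Run:
```python
from h import *
plan((0.441,.257,.08),-43.4)
c=cam('scene')
a=cv2.resize(c['image'][140:300,340:500],(560,560),interpolation=cv2.INTER_CUBIC)
cv2.imwrite('pics/w2.png',a[:,:,::-1])
```

```text
t 4.0 pos [0.4427 0.2574 0.004 ] yaw -43.66 tilt [ 0.  0. -1.] F [-0.2  0.2 -0.1] w 0.201
shift units [-0.019  0.03  -1.519] turn z units -0.05
```

View pics/w2.png

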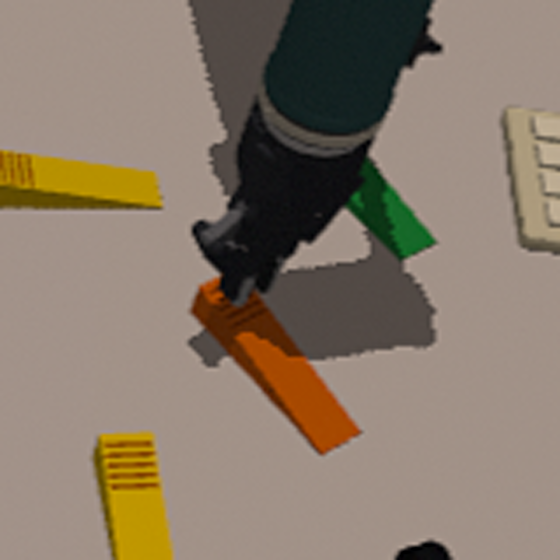

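Run:
```python
from h import *
c=np.load('scene.npz')
t=np.array([.4427,.2574,.004])
for z in(0,.02,.03,.04): 
    u,v=proj(c,t+[0,0,z]); print(z,u,v,'crop',(u-340)*3.5,(v-140)*3.5)
for a,b in((238,300),(235,285),(205,235),(230,215),(260,270),(210,290),(250,310),(260,325),(300,380)):
    print(a,b,world(c,340+a/3.5,140+b/3.5).round(4))
```

```text
0 406.2903351584557 231.50303769180104 crop 232.01617305459501 320.2606319213036
0.02 408.20843490644853 226.77061323572218 crop 238.72952217256986 303.69714632502763
0.03 409.188220551276 224.35324075436458 crop 242.158771929466 295.236342640276
0.04 410.1822314531239 221.90077106062895 crop 245.63781008593367 286.65269871220136
238 300 [0.4621 0.2524 0.0513]
235 285 [0.4638 0.2465 0.0681]
205 235 [0.4871 0.2134 0.1373]
230 215 [0.4747 0.2256 0.1474]
260 270 [0.4362 0.2634 0.0573]
210 290 [0.4389 0.2359 0.027 ]
250 310 [0.448  0.2653 0.0265]
260 325 [0.4553 0.2742 0.0217]
300 380 [0.4855 0.3077 0.01  ]
```

Run:
```python
from h import *
for n in('scene','top'):
    c=cam(n); t=readout.read_state()['tool_pos']
    P=np.array([[*world(c,u,v),u,v] for v in range(150,300) for u in range(120,460) if c['z_map'][v,u]>0])
    m=(np.hypot(P[:,0]-t[0],P[:,1]-t[1])<.06)&(P[:,2]>.033)&(P[:,2]<.25)
    Q=P[m]; Q=Q[np.argsort(Q[:,2])]; print(n,len(Q)); print(Q[:24:2].round(4))
c=np.load('scene.npz')
z=c['z_map'][195:245,385:435]; i=c['image'][195:245,385:435]
h=np.array([[world(c,u,v)[2] for u in range(385,435)] for v in range(195,245)])
hm=cv2.applyColorMap(np.clip(h/.1*255,0,255).astype(np.uint8),cv2.COLORMAP_JET)
f=lambda x:cv2.resize(x,(390,390),interpolation=cv2.INTER_NEAREST)
cv2.imwrite('pics/tip.png',np.hstack([f(i[:,:,::-1]),f(hm)]))
s=readout.read_state(); print(s['q'],s['wrist_force'])
```

```text
scene 1621
[[4.579e-01 2.521e-01 4.050e-02 4.070e+02 2.270e+02]
 [4.573e-01 2.513e-01 4.350e-02 4.070e+02 2.260e+02]
 [4.404e-01 2.664e-01 4.420e-02 4.140e+02 2.220e+02]
 [4.434e-01 2.712e-01 4.570e-02 4.160e+02 2.230e+02]
 [4.392e-01 2.657e-01 4.650e-02 4.140e+02 2.210e+02]
 [4.373e-01 2.630e-01 4.710e-02 4.130e+02 2.200e+02]
 [4.553e-01 2.402e-01 4.880e-02 4.030e+02 2.230e+02]
 [4.440e-01 2.679e-01 4.930e-02 4.150e+02 2.220e+02]
 [4.392e-01 2.746e-01 4.990e-02 4.180e+02 2.210e+02]
 [4.393e-01 2.648e-01 5.020e-02 4.140e+02 2.200e+02]
 [4.619e-01 2.549e-01 5.070e-02 4.090e+02 2.260e+02]
 [4.605e-01 2.521e-01 5.190e-02 4.080e+02 2.250e+02]]
top 504
[[4.334e-01 2.347e-01 3.310e-02 1.730e+02 2.530e+02]
 [4.305e-01 2.423e-01 3.400e-02 1.700e+02 2.540e+02]
 [4.258e-01 2.595e-01 4.690e-02 1.620e+02 2.550e+02]
 [4.441e-01 2.419e-01 4.980e-02 1.690e+02 2.480e+02]
 [4.278e-01 2.558e-01 5.170e-02 1.630e+02 2.540e+02]
 [4.302e-01 2.554e-01 5.350e-02 1.630e+02 2.530e+02]
 [4.433e-01 2.432e-01 5.430e-02 1.680e+02 2.480e+02]
 [4.271e-01 2.651e-01 5.540e-02 1.590e+02 2.540e+02]
 [4.244e-01 2.673e-01 5.600e-02 1.580e+02 2.550e+02]
 [4.507e-01 2.403e-01 5.780e-02 1.690e+02 2.450e+02]
 [4.319e-01 2.565e-01 5.960e-02 1.620e+02 2.520e+02]
 [4.475e-01 2.390e-01 6.160e-02 1.690e+02 2.460e+02]]
[4.78093600e-01 1.59176621e-01 2.11646542e+00 6.61150163e-06
 8.66105846e-01 1.24013628e+00] [ 0.04824205 -0.31095043 -0.12449091]
```

View pics/tip.png

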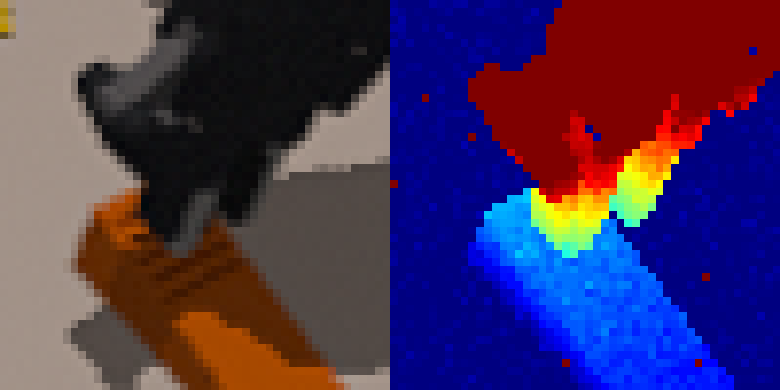

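Emit:
{"api": "servo_tool", "payload": {"series": [[[0,0,0],[0,0,0],0.8],[[0,0,0],[0,0,0],0.8],[[0,0,0],[0,0,0],0.8],[[0,0,0],[0,0,0],0.8],[[0,0,0.2],[0,0,0],0.8],[[0,0,0.15],[0,0,0],0.8],[[0,0,0.15],[0,0,0],0.8],[[0,0,0],[0,0,0],0.8]]}}

```text
time: 4.95
tool_pos: [0.4412, 0.2566, -0.0229]
tcp_rot: [2.914, -1.167, -0.004]
wrist_force: [-0.6, 0.3, 0.2]
width: 0.805
```

```bash
cat >> h.py <<'E'
def tips(r=.06,zmin=.033):
    c=cam('scene'); t=readout.read_state()['tool_pos']; u,v=proj(c,t); u=int(u);v=int(v)
    P=np.array([[*world(c,a,b),a,b] for b in range(max(0,v-60),min(420,v+40)) for a in range(max(0,u-60),min(560,u+60)) if c['z_map'][b,a]>0 and c['image'][b,a].max()<90])
    m=(np.hypot(P[:,0]-t[0],P[:,1]-t[1])<r)&(P[:,2]>.008)&(P[:,2]<.25)
    Q=P[m]; Q=Q[np.argsort(Q[:,2])]; print(Q[:16:2].round(4))
    return c
E
python3 - <<'E'
from h import *
plan((0.441,.257,.08),-43.4); tips()
E
```

```text
t 4.95 pos [ 0.4412  0.2566 -0.0229] yaw -43.66 tilt [-0.0031 -0.0016 -1.    ] F [-0.6  0.3  0.2] w 0.805
shift units [-0.01   0.004 -2.057] turn z units -0.05
[[4.603e-01 2.476e-01 8.300e-03 4.020e+02 2.350e+02]
 [4.650e-01 2.554e-01 9.300e-03 4.050e+02 2.370e+02]
 [4.562e-01 2.443e-01 1.010e-02 4.010e+02 2.330e+02]
 [4.716e-01 2.582e-01 1.080e-02 4.060e+02 2.390e+02]
 [4.647e-01 2.523e-01 1.190e-02 4.040e+02 2.360e+02]
 [4.611e-01 2.982e-01 1.320e-02 4.230e+02 2.390e+02]
 [4.706e-01 2.575e-01 1.350e-02 4.060e+02 2.380e+02]
 [4.608e-01 2.489e-01 1.390e-02 4.030e+02 2.340e+02]]
```

Emit:
{"api": "servo_tool", "payload": {"series": [[[0,0,0.1],[0,0,0],0.8],[[0,0,0.08],[0,0,0],0.8],[[0,0,0.05],[0,0,0],0.8],[[0,0,0],[0,0,0],0.8]]}}

```text
time: 5.4
tool_pos: [0.4424, 0.2573, -0.033]
tcp_rot: [2.916, -1.168, -0.001]
wrist_force: [0.2, 0.5, -0.1]
width: 0.8
```

Emit:
{"api": "servo_tool", "payload": {"series": [[[0,0,0],[0,0,0],0.6],[[0,0,0],[0,0,0],0.5],[[0,0,0],[0,0,0],0.4],[[0,0,0],[0,0,0],0.3],[[0,0,0],[0,0,0],0.2],[[0,0,0],[0,0,0],0.2]], "grip_force": 40}}

```text
time: 6.0
tool_pos: [0.4431, 0.2577, -0.0321]
tcp_rot: [-2.916, 1.168, -0.001]
wrist_force: [-0.0, -0.4, 2.8]
width: 0.41
```

Run:
```python
from h import *
plan((0.441,.257,.08),-43.4); c=cam('scene')
i=c['image'][170:290,380:460]
h=np.array([[world(c,u,v)[2] for u in range(380,460)] for v in range(170,290)])
hm=cv2.applyColorMap(np.clip(h/.1*255,0,255).astype(np.uint8),cv2.COLORMAP_JET)
f=lambda x:cv2.resize(x,(390,585),interpolation=cv2.INTER_NEAREST)
cv2.imwrite('pics/tip2.png',np.hstack([f(i[:,:,::-1]),f(hm)]))
```

```text
t 6.0 pos [ 0.4431  0.2577 -0.0321] yaw -43.66 tilt [ 7.e-04  3.e-04 -1.e+00] F [-0.  -0.4  2.8] w 0.41
shift units [-0.021  0.037 -2.243] turn z units -0.05
```

View pics/tip2.png

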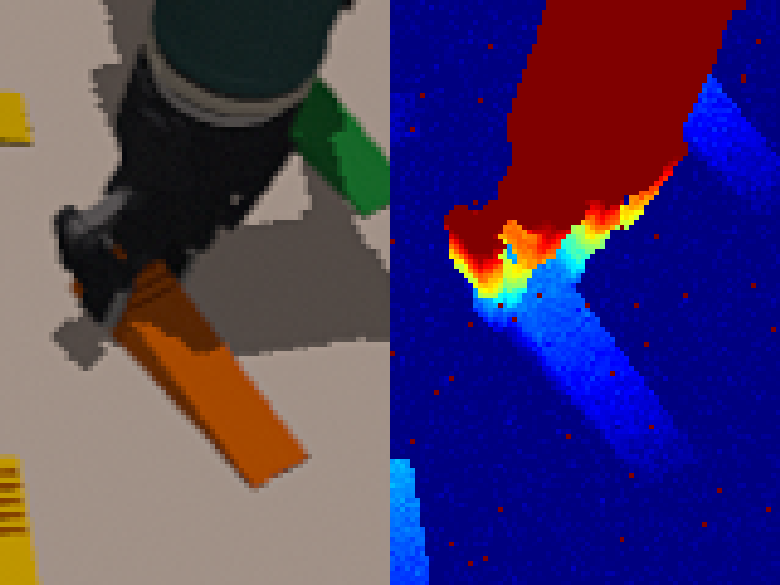

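Emit:
{"api": "servo_tool", "payload": {"series": [[[0,0,-0.4],[0,0,0],0.2],[[0,0,-0.4],[0,0,0],0.2],[[0.63,0.45,-0.4],[0,0,0],0.2],[[0.63,0.45,0],[0,0,0],0.2],[[0.63,0.45,0],[0,0,0],0.2],[[0.63,0.45,0],[0,0,0],0.2],[[0.63,0.45,0],[0,0,0],0.2],[[0.63,0.45,0],[0,0,0],0.2]]}}

```text
time: 6.85
tool_pos: [0.4857, 0.0278, 0.027]
tcp_rot: [2.916, -1.168, -0.001]
wrist_force: [0.2, -1.0, -1.3]
width: 0.416
```

Emit:
{"api": "servo_tool", "payload": {"series": [[[0,0,0],[0,0,0.92],0.2],[[0,0,0],[0,0,0.92],0.2],[[0,0,0],[0,0,0.92],0.2],[[0,0,0],[0,0,0.92],0.2],[[0,0,0],[0,0,0.92],0.2],[[0,0,0],[0,0,0.92],0.2],[[0,0,0],[0,0,0.92],0.2]]}}

```text
time: 7.55
tool_pos: [0.4854, 0.0293, 0.0268]
tcp_rot: [2.392, -2.035, -0.002]
wrist_force: [-0.6, 0.3, -0.4]
width: 0.414
```

Emit:
{"api": "servo_tool", "payload": {"series": [[[0,0,0],[0,0,0.92],0.2],[[0,0,0],[0,0,0.92],0.2],[[0,0,0],[0,0,0.89],0.2],[[0,0,0],[0,0,0],0.2],[[0,0,0],[0,0,0],0.2]]}}

```text
time: 8.05
tool_pos: [0.4857, 0.0293, 0.027]
tcp_rot: [2.1, -2.336, -0.001]
wrist_force: [0.6, 0.1, -1.1]
width: 0.411
```

```bash
cat >> h.py <<'E'
def wedge(c,roi):
    u0,v0,u1,v1=roi; h=cv2.cvtColor(c['image'],cv2.COLOR_RGB2HSV); m=cv2.inRange(h,(3,170,50),(14,255,255))
    k=np.zeros_like(m); k[v0:v1,u0:u1]=m[v0:v1,u0:u1]; v,u=np.where(k>0)
    P=np.array([world(c,a,b) for a,b in zip(u,v)]); med=np.median(P,0); P=P[np.linalg.norm(P-med,axis=1)<.13]
    r=cv2.minAreaRect(P[:,:2].astype(np.float32)*1000); print(len(P),'rect',r); print(cv2.boxPoints(r).round(1).tolist())
    d=np.array([np.cos(np.radians(-6.2)),np.sin(np.radians(-6.2))]); t=P[:,:2]@d
    e=P[t>np.percentile(t,99)]; print('tip region',e.mean(0).round(4)); A=np.c_[t-t.max(),np.ones(len(t))]; print('slope,z at tip',np.linalg.lstsq(A,P[:,2],rcond=None)[0], 'axial max',t.max())
    return P
E
python3 - <<'E'
from h import *
plan((0.4864,.0296,-.0321),-96.2); c=cam('scene','carry.png'); d=cam('top')
print([proj(x,(.54,.02,.04)) for x in(c,d)])
f=np.array([.6435,.0125])@np.array([np.cos(np.radians(-6.2)),np.sin(np.radians(-6.2))]); print('foot axial',f)
for x in(c,d):
    u,v=map(int,proj(x,(.54,.02,.04))); wedge(x,(u-60,v-60,u+60,v+60))
E
```

```text
t 8.05 pos [0.4857 0.0293 0.027 ] yaw -96.08 tilt [-9.e-04  0.e+00 -1.e+00] F [ 0.6  0.1 -1.1] w 0.411
shift units [-0.007 -0.014  1.183] turn z units 0.02
[(np.float64(306.56456612752856), np.float64(230.49573337604915)), (np.float64(255.00468469529034), np.float64(214.37352226870692))]
foot axial 0.6383861533698597
798 rect ((527.8148193359375, 21.51087760925293), (150.28793334960938, 48.34223175048828), 2.245889186859131)
[[451.79998779296875, 42.70000076293945], [453.70001220703125, -5.599999904632568], [603.7999877929688, 0.30000001192092896], [602.0, 48.599998474121094]]
tip region [0.6008 0.0156 0.0624]
slope,z at tip [-0.18405996  0.06152312] axial max 0.5974284960321873
55 rect ((469.80267333984375, 32.862850189208984), (49.06655502319336, 18.707477569580078), 73.5621566772461)
[[453.8999938964844, 12.0], [471.79998779296875, 6.699999809265137], [485.70001220703125, 53.70000076293945], [467.79998779296875, 59.0]]
tip region [0.4751 0.0178 0.0855]
slope,z at tip [-1.45302143  0.0702265 ] axial max 0.47040311263847884
```

View pics/carry.png

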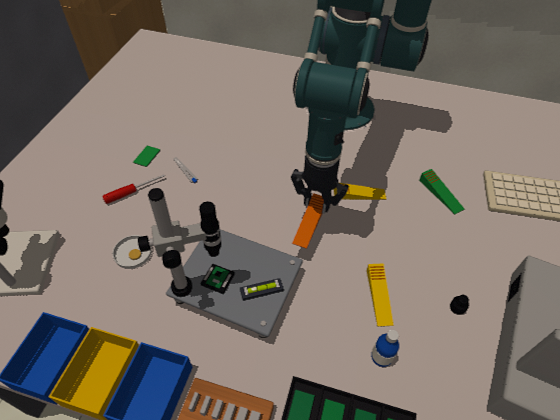

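Emit:
{"api": "servo_tool", "payload": {"series": [[[0,0,0.4],[0,0,0],0.2],[[0,0,0.4],[0,0,0],0.2],[[0,0,0.24],[0,0,0],0.2],[[0,0,0.1],[0,0,0],0.2],[[0,0,0.02],[0,0,0],0.2],[[0,0,0],[0,0,0],0.2]]}}

```text
time: 8.75
tool_pos: [0.4868, 0.0293, -0.0301]
tcp_rot: [-2.098, 2.338, -0.001]
wrist_force: [-0.3, -0.6, -1.2]
width: 0.41
```

Run:
```python
from h import *
plan((0.4864,.0296,-.0321),-96.2); c=cam('scene')
P=wedge(c,(280,150,350,290))
# centreline of unoccluded part
d=np.array([np.cos(np.radians(-6.2)),np.sin(np.radians(-6.2))]); n=np.array([-d[1],d[0]])
t=P[:,:2]@d; s=P[:,:2]@n
for a in np.arange(.5,.6,.015):
    m=(t>a)&(t<a+.015)&(P[:,2]>.002); print(round(a+.0075,3),m.sum(),np.percentile(s[m],[3,97]).round(4),P[m,2].mean().round(4))
print('foot s',np.array([.6435,.0125])@n)
```

```text
t 8.75 pos [ 0.4868  0.0293 -0.0301] yaw -96.19 tilt [ 7.e-04  0.e+00 -1.e+00] F [-0.3 -0.6 -1.2] w 0.41
shift units [-0.005  0.009  0.04 ] turn z units 0.0
720 rect ((543.26123046875, 22.489004135131836), (40.90070343017578, 163.9250030517578), 86.76359558105469)
[[460.29998779296875, 6.699999809265137], [623.9000244140625, -2.5999999046325684], [626.2000122070312, 38.29999923706055], [462.6000061035156, 47.5]]
tip region [0.604  0.023  0.0112]
slope,z at tip [-0.19243102  0.00021647] axial max 0.6188378464078621
0.507 81 [0.0647 0.0987] 0.0216
0.522 86 [0.0652 0.0989] 0.0185
0.538 85 [0.0646 0.0981] 0.0156
0.552 81 [0.0652 0.0985] 0.0128
0.568 87 [0.0649 0.0979] 0.0097
0.582 87 [0.0646 0.0978] 0.007
0.598 17 [0.066  0.0972] 0.0061
foot s 0.08192447244647964
```

Emit:
{"api": "servo_tool", "payload": {"series": [[[0,0,0.02],[0,0,0],0.2],[[0,0,0.01],[0,0,0],0.2],[[0,-0.16,0],[0,0,0],0.2],[[0,-0.16,0],[0,0,0],0.2],[[0,-0.16,0],[0,0,0],0.2],[[0,-0.16,0],[0,0,0],0.2],[[0,-0.16,0],[0,0,0],0.2],[[0,0,0],[0,0,0],0.2]]}}

```text
time: 9.6
tool_pos: [0.5279, 0.0248, -0.0317]
tcp_rot: [-2.097, 2.338, -0.002]
wrist_force: [0.2, -0.1, -1.4]
width: 0.414
```

Emit:
{"api": "servo_tool", "payload": {"series": [[[0,-0.08,0],[0,0,0],0.2],[[0,-0.08,0],[0,0,0],0.2],[[0,-0.08,0],[0,0,0],0.2],[[0,-0.08,0],[0,0,0],0.2],[[0,0,0],[0,0,0],0.2]]}}

```text
time: 10.1
tool_pos: [0.5428, 0.0232, -0.0319]
tcp_rot: [-2.098, 2.338, -0.001]
wrist_force: [0.3, 0.6, -1.0]
width: 0.412
```

```bash
cat >> h.py <<'E'
def level(save=None):
    plan((.5,0,-.0321),-96.2)
    c=cam('scene'); P,k,r=stand(c,(160,210,310,345)); print('plate',r,'slopes',k[:2].round(4),'diag deg',np.degrees(np.dot(k[:2],[.55,-.83])).round(2))
    h=cv2.cvtColor(c['image'],cv2.COLOR_RGB2HSV)[270:310,235:290]
    g=cv2.inRange(h,(22,150,90),(45,255,255)); v,u=np.where(g); print('green',u.min()+235,u.max()+235,v.min()+270,v.max()+270)
    a=cv2.resize(c['image'][265:315,230:295],(780,600),interpolation=cv2.INTER_CUBIC)
    if save: cv2.imwrite('pics/'+save,a[:,:,::-1])
    # brightness profile along vial between end caps
    p0=np.array([245.3,291.2]);p1=np.array([278.,283.]); 
    L=[]
    for s in np.linspace(0,1,34):
        q=p0+s*(p1-p0); w=cv2.getRectSubPix(c['image'],(1,3),(float(q[0]),float(q[1]))).reshape(-1,3).mean(0); L.append(w[2])
    print('blue',np.array(L).astype(int).tolist())
    return c
E
python3 - <<'E'
from h import *
level('lev1.png')
E
```

```text
t 10.1 pos [ 0.5428  0.0232 -0.0319] yaw -96.2 tilt [ 0.001 -0.    -1.   ] F [ 0.3  0.6 -1. ] w 0.412
shift units [0.554 0.802 0.003] turn z units -0.0
plate ((667.9203491210938, -90.36093139648438), (239.94248962402344, 291.302734375), 84.1146011352539) slopes [ 0.0155 -0.0162] diag deg 1.26
green 248 275 282 292
blue [146, 149, 91, 3, 0, 10, 65, 124, 146, 142, 117, 63, 0, 0, 0, 0, 0, 0, 0, 0, 0, 1, 0, 0, 0, 0, 0, 0, 0, 1, 59, 137, 149, 108]
```

View pics/lev1.png

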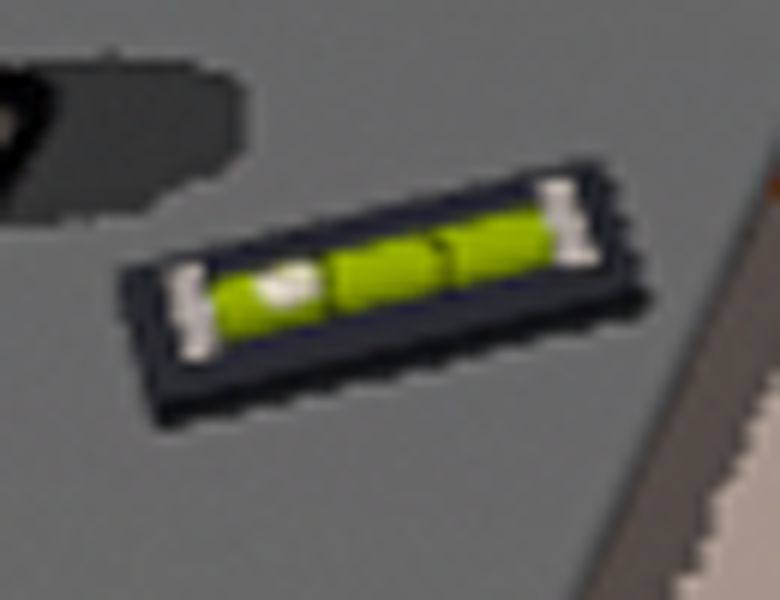

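Emit:
{"api": "servo_tool", "payload": {"series": [[[0,-0.08,0],[0,0,0],0.2],[[0,-0.08,0],[0,0,0],0.2],[[0,-0.08,0],[0,0,0],0.2],[[0,-0.06,0],[0,0,0],0.2],[[0,0,0],[0,0,0],0.2]]}}

```text
time: 10.65
tool_pos: [0.5569, 0.0216, -0.0321]
tcp_rot: [2.098, -2.338, -0.001]
wrist_force: [-2.4, 0.1, 2.9]
width: 0.41
```

```bash
cat >> h.py <<'E'
def level(save=None):
    plan((.5,0,-.0321),-96.2)
    c=cam('scene'); P,k,r=stand(c,(160,210,310,345)); P=P[P[:,0]>.6]
    n,l,st,_=cv2.connectedComponentsWithStats(cv2.inRange(np.zeros((1,1),np.uint8),1,1))
    A=np.c_[P[:,:2],np.ones(len(P))]; k=np.linalg.lstsq(A,P[:,2],rcond=None)[0]
    r=cv2.minAreaRect(P[:,:2].astype(np.float32)*1000); print('plate',np.round(r[0],1),np.round(r[1],1),round(r[2],2),'diag deg',np.degrees(np.dot(k[:2],[.55,-.83])).round(2))
    p0=np.array([245.3,292.2]);p1=np.array([278.,281.5]); I=c['image'].astype(np.float32); S=np.linspace(0,1,133)
    q=p0+S[:,None]*(p1-p0); nn=np.array([.31,.95]); W=np.mean([cv2.remap(I,(q[:,0]+o*nn[0]).astype(np.float32)[None],(q[:,1]+o*nn[1]).astype(np.float32)[None],cv2.INTER_LINEAR)[0] for o in(-1.5,-.75,0,.75,1.5)],0)
    x=S*33; m=(x>3.5)&(x<29); b=np.clip(W[:,2]-25,0,None)*m; cb=(b*x).sum()/max(b.sum(),1)
    print('blue max',W[m,2].max().astype(int),'bubble idx',cb.round(2),'G',W[::3,1].astype(int).tolist())
    if save: cv2.imwrite('pics/'+save,cv2.resize(c['image'][265:315,230:295],(780,600),interpolation=cv2.INTER_CUBIC)[:,:,::-1])
    return c
E
python3 - <<'E'
from h import *
level()
E
```

```text
t 10.65 pos [ 0.5569  0.0216 -0.0321] yaw -96.2 tilt [-6.e-04  0.e+00 -1.e+00] F [-2.4  0.1  2.9] w 0.41
shift units [0.552 1.084 0.002] turn z units -0.0
plate [713.5 -95.4] [238.9 201.2] 83.82 diag deg 1.0
blue max 117 bubble idx 8.51 G [148, 154, 140, 125, 131, 139, 141, 143, 149, 159, 168, 167, 163, 160, 142, 119, 123, 151, 159, 160, 159, 156, 158, 161, 161, 159, 150, 127, 117, 136, 155, 152, 149, 149, 150, 150, 143, 141, 139, 133, 138, 152, 158, 131, 71]
```

Emit:
{"api": "servo_tool", "payload": {"series": [[[0,-0.05,0],[0,0,0],0.2],[[0,-0.05,0],[0,0,0],0.2],[[0,-0.05,0],[0,0,0],0.2],[[0,0,0],[0,0,0],0.2],[[0,0,0],[0,0,0],0.2],[[0,0,0],[0,0,0],0.2],[[0,0,0],[0,0,0],0.2],[[0,0,0],[0,0,0],0.2]]}}

```text
time: 11.5
tool_pos: [0.5626, 0.021, -0.0321]
tcp_rot: [2.097, -2.337, -0.004]
wrist_force: [-7.9, 0.8, 6.2]
width: 0.41
```

```bash
python3 -c "
from h import *
level()"
```

```text
t 11.5 pos [ 0.5626  0.021  -0.0321] yaw -96.2 tilt [-3.2e-03  2.0e-04 -1.0e+00] F [-7.9  0.8  6.2] w 0.41
shift units [0.552 1.199 0.004] turn z units 0.0
plate [713.5 -95.5] [239.6 200.4] 83.92 diag deg 0.66
blue max 124 bubble idx 9.63 G [155, 153, 140, 124, 133, 138, 141, 143, 143, 146, 155, 163, 165, 165, 149, 121, 123, 150, 159, 159, 158, 157, 158, 161, 161, 159, 150, 129, 120, 143, 156, 153, 152, 154, 155, 151, 144, 142, 140, 137, 142, 155, 153, 124, 64]
```

Emit:
{"api": "servo_tool", "payload": {"series": [[[0,-0.05,0],[0,0,0],0.2],[[0,-0.05,0],[0,0,0],0.2],[[0,-0.05,0],[0,0,0],0.2],[[0,0,0],[0,0,0],0.2],[[0,0,0],[0,0,0],0.2],[[0,0,0],[0,0,0],0.2],[[0,0,0],[0,0,0],0.2],[[0,0,0],[0,0,0],0.2]]}}

```text
time: 12.35
tool_pos: [0.5684, 0.0203, -0.0321]
tcp_rot: [2.095, -2.335, -0.007]
wrist_force: [-11.4, 1.6, 11.6]
width: 0.411
```

```bash
python3 -c "
from h import *
level()"
```

```text
t 12.35 pos [ 0.5684  0.0203 -0.0321] yaw -96.2 tilt [-6.3e-03  4.0e-04 -1.0e+00] F [-11.4   1.6  11.6] w 0.411
shift units [0.552 1.317 0.009] turn z units 0.0
plate [713.6 -95.7] [239.4 200.8] 83.92 diag deg 0.38
blue max 126 bubble idx 12.43 G [157, 148, 132, 119, 134, 138, 141, 142, 143, 145, 147, 150, 152, 152, 139, 129, 147, 170, 167, 164, 159, 158, 159, 161, 161, 158, 146, 122, 121, 148, 157, 155, 156, 157, 156, 152, 148, 148, 146, 146, 150, 161, 148, 110, 54]
```

Emit:
{"api": "servo_tool", "payload": {"series": [[[0,-0.04,-0.01],[0,0,0],0.2],[[0,-0.04,-0.01],[0,0,0],0.2],[[0,-0.03,0],[0,0,0],0.2],[[0,0,0],[0,0,0],0.2],[[0,0,0],[0,0,0],0.2],[[0,0,0],[0,0,0],0.2],[[0,0,0],[0,0,0],0.2],[[0,0,0],[0,0,0],0.2]]}}

```text
time: 13.2
tool_pos: [0.5736, 0.0197, -0.0321]
tcp_rot: [2.095, -2.335, -0.007]
wrist_force: [-8.9, 1.9, 5.3]
width: 0.412
```

```bash
python3 -c "
from h import *
level()"
```

```text
t 13.2 pos [ 0.5736  0.0197 -0.0321] yaw -96.2 tilt [-6.7e-03  3.0e-04 -1.0e+00] F [-8.9  1.9  5.3] w 0.412
shift units [0.55 1.42 0.01] turn z units -0.0
plate [713.9 -95.7] [239.2 200.6] 83.85 diag deg 0.13
blue max 133 bubble idx 14.23 G [159, 146, 129, 117, 134, 138, 140, 141, 142, 144, 146, 149, 151, 145, 120, 99, 131, 169, 179, 178, 175, 169, 165, 162, 161, 158, 141, 116, 121, 150, 158, 156, 157, 158, 156, 152, 149, 150, 146, 144, 148, 160, 147, 106, 50]
```

Emit:
{"api": "servo_tool", "payload": {"series": [[[0,-0.03,-0.01],[0,0,0],0.2],[[0,-0.025,0],[0,0,0],0.2],[[0,0,0],[0,0,0],0.2],[[0,0,0],[0,0,0],0.2],[[0,0,0],[0,0,0],0.2],[[0,0,0],[0,0,0],0.2],[[0,0,0],[0,0,0],0.2],[[0,0,0],[0,0,0],0.2]]}}

```text
time: 14.05
tool_pos: [0.5761, 0.0193, -0.0321]
tcp_rot: [2.095, -2.335, -0.008]
wrist_force: [-8.7, 1.5, 1.6]
width: 0.405
```

Emit:
{"api": "servo_tool", "payload": {"series": [[[0,0,0],[0,0,0],0.2],[[0,0,0],[0,0,0],0.2],[[0,0,0],[0,0,0],0.2],[[0,0,0],[0,0,0],0.2],[[0,0,0],[0,0,0],0.2]]}}

```text
time: 14.55
tool_pos: [0.5761, 0.0194, -0.032]
tcp_rot: [2.095, -2.335, -0.008]
wrist_force: [-8.2, 0.9, 2.8]
width: 0.408
```

```bash
python3 -c "
from h import *
level('lev2.png')"
```

```text
t 14.55 pos [ 0.5761  0.0194 -0.032 ] yaw -96.2 tilt [-6.9e-03  3.0e-04 -1.0e+00] F [-8.2  0.9  2.8] w 0.408
shift units [0.549 1.472 0.012] turn z units 0.0
plate [714.1 -96. ] [239.6 200.8] 83.95 diag deg 0.06
blue max 146 bubble idx 15.53 G [158, 146, 132, 122, 134, 138, 141, 142, 142, 144, 146, 149, 150, 145, 125, 109, 132, 154, 166, 179, 183, 176, 173, 171, 166, 159, 142, 119, 124, 151, 158, 158, 161, 160, 156, 153, 152, 154, 149, 142, 146, 161, 150, 109, 46]
```

View pics/lev2.png

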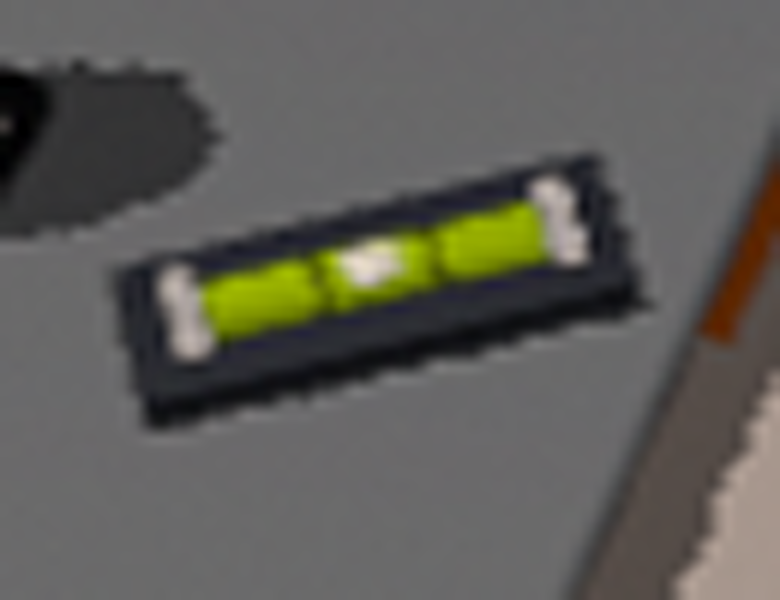

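Emit:
{"api": "servo_tool", "payload": {"series": [[[0,-0.022,0],[0,0,0],0.2],[[0,0,0],[0,0,0],0.2],[[0,0,0],[0,0,0],0.2],[[0,0.02,0],[0,0,0],0.2],[[0,0,0],[0,0,0],0.2],[[0,0,0],[0,0,0],0.2],[[0,0,0],[0,0,0],0.2],[[0,0,0],[0,0,0],0.2]]}}

```text
time: 15.4
tool_pos: [0.577, 0.0193, -0.0321]
tcp_rot: [2.095, -2.335, -0.006]
wrist_force: [-5.7, 0.4, -0.1]
width: 0.41
```

```bash
python3 -c "
from h import *
level()"
```

```text
t 15.4 pos [ 0.577   0.0193 -0.0321] yaw -96.2 tilt [-5.4e-03  2.0e-04 -1.0e+00] F [-5.7  0.4 -0.1] w 0.41
shift units [0.55  1.49  0.009] turn z units 0.0
plate [714.1 -96.1] [239.2 200.5] 84.0 diag deg -0.03
blue max 136 bubble idx 15.94 G [159, 146, 131, 122, 135, 138, 140, 141, 142, 144, 146, 149, 151, 141, 117, 106, 133, 154, 163, 175, 181, 177, 176, 175, 170, 160, 142, 119, 125, 151, 158, 157, 161, 161, 157, 153, 152, 154, 149, 142, 146, 161, 151, 109, 47]
```

Emit:
{"api": "servo_tool", "payload": {"series": [[[0,0,0],[0,0,0],0.5],[[0,0,0],[0,0,0],0.6],[[0,0,0],[0,0,0],0.7],[[0,0,0],[0,0,0],0.7],[[0,0,0],[0,0,0],0.7],[[0,0,0],[0,0,0],0.7]]}}

```text
time: 16.05
tool_pos: [0.5804, 0.0191, -0.0304]
tcp_rot: [-2.098, 2.338, -0.001]
wrist_force: [0.6, 0.5, -0.7]
width: 0.698
```

```bash
python3 -c "
from h import *
level()"
```

```text
t 16.05 pos [ 0.5804  0.0191 -0.0304] yaw -96.2 tilt [ 5.e-04 -0.e+00 -1.e+00] F [ 0.6  0.5 -0.7] w 0.698
shift units [0.553 1.557 0.034] turn z units -0.0
plate [713.9 -95.9] [239.1 200.8] 83.72 diag deg -0.02
blue max 136 bubble idx 16.0 G [159, 146, 131, 122, 134, 138, 141, 142, 142, 144, 147, 149, 150, 140, 117, 106, 133, 154, 163, 175, 180, 178, 177, 176, 170, 160, 141, 119, 125, 151, 158, 157, 162, 160, 156, 152, 152, 154, 149, 143, 146, 161, 150, 109, 46]
```

Still centred after letting go, with no force on the hand. I'll lift clear and back away.

Emit:
{"api": "servo_tool", "payload": {"series": [[[0,0,-0.2],[0,0,0],0.7],[[0,0,-0.4],[0,0,0],0.7],[[0,0,-0.7],[0,0,0],0.7],[[0,0,-0.7],[0,0,0],0.7],[[0,0,-0.8],[0,0,0],0.7],[[0,0.6,-0.5],[0,0,0],0.7],[[0,0.6,0],[0,0,0],0.7],[[0,0.6,0],[0,0,0],0.7]]}}

```text
time: 16.9
tool_pos: [0.491, 0.0289, 0.1369]
tcp_rot: [-2.096, 2.336, -0.004]
wrist_force: [-1.1, 0.3, -1.2]
width: 0.7
```

Emit:
{"api": "servo_tool", "payload": {"series": [[[0,0,0],[0,0,0],0.7],[[0,0,0],[0,0,0],0.7],[[0,0,0],[0,0,0],0.7],[[0,0,0],[0,0,0],0.7],[[0,0,0],[0,0,0],0.7]]}}

```text
time: 17.4
tool_pos: [0.4914, 0.0287, 0.1344]
tcp_rot: [2.098, -2.338, -0.0]
wrist_force: [0.2, 0.4, -0.6]
width: 0.706
```

```bash
python3 -c "
from h import *
c=level()
a=cv2.resize(c['image'][180:350,150:370],(770,595),interpolation=cv2.INTER_CUBIC); cv2.imwrite('pics/end.png',a[:,:,::-1])"
```

```text
t 17.4 pos [0.4914 0.0287 0.1344] yaw -96.21 tilt [-1.e-04 -0.e+00 -1.e+00] F [ 0.2  0.4 -0.6] w 0.706
shift units [ 0.553 -0.234  3.331] turn z units -0.0
plate [713.9 -96.3] [239.6 200.1] 84.09 diag deg 0.01
blue max 130 bubble idx 16.0 G [152, 140, 125, 117, 129, 132, 135, 135, 135, 137, 140, 143, 144, 134, 112, 102, 127, 147, 156, 166, 173, 171, 169, 168, 163, 153, 135, 114, 120, 145, 151, 151, 155, 153, 149, 146, 145, 148, 143, 137, 140, 154, 144, 104, 44]
```

View pics/end.png

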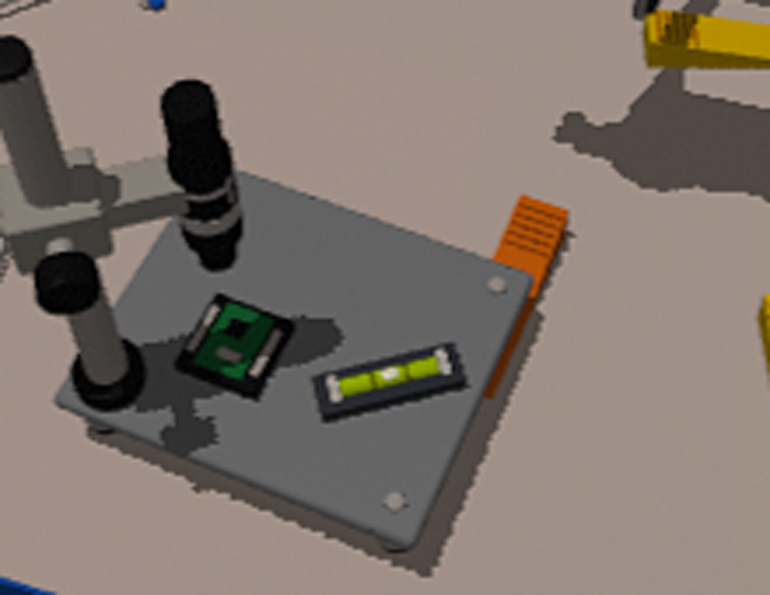

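The wedge is under the low corner, thin end in. The bubble, at about (390,375) in this crop, sits between the two lines, and the hand is clear.

```bash
python3 -c "
from h import *
print(order.finish_job())"
```

```text
the job is handed in; nothing more can be done
None
```

The job is done and handed in at about 17.4 s. The orange wedge is under the short foot, thin end first, carrying the corner, and the hand is clear of it.

**Last checks, after release and retreat:**
- **Bubble:** about 0.2 px (roughly 0.5 mm) from the middle of the two lines, and steady for over a second with the hand off.
- **Plate:** a plane fit to the depth image gives 0.01° of tilt along the low-corner diagonal, down from about 1.25°.
- **Stand position:** its measured middle moved by about 1 mm, and its turn is unchanged within the measuring noise.
- **Other things:** I did not touch them and the last picture near the stand shows nothing out of place, but I did not measure their positions again.

**What disagreed or went wrong:**
- **Tool height:** the reported TCP height read about 35–40 mm lower than where the cameras showed the fingertips. Because of this, the first grasp closed above the wedge without touching it. I corrected the height from the depth image, and the second grasp held.
- **Push force:** while pushing, the horizontal force peaked at about 11 N, with a similar vertical force that I put down to the hand bearing on the bench. I raised the commanded height slightly, and the vertical force was near zero before release.

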